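# Clip the decoder modules onto the rail and gauge them

## Task

Slide every decoder module lying on the table onto the carrier's T-rail from its open end and along it until it clicks into one of the three places, in any order. Then take readings with the bridge gauge by standing it with its legs flat down and its foot on the middle of the part's top, still for about a second each: first on the setting block, then on each module from the lowest to the tallest, then on the setting block again to prove the gauge has not shifted. Finally put the gauge back upright on the middle of its wooden rest, with the modules still clicked in, and leave the coach, cutters, jar and brush where they lie.

Things in the scene. Friction and masses are not known exactly. Their poses are not given: they have to be found in the camera images.
- carrier: Fixed dark steel plate 282 x 100 x 10 mm with a steel T-rail along its middle. Origin on the table under the middle place; z up; +x is the direction in which modules slide on (about world -y), y across the rail. The plate reaches from x = -165 mm (open end) to x = +117 mm (closed end). The rail stands 11 mm above the plate. Modules on the rail cannot pass each other
- entry (a point): Point on the plate's top at carrier x = -150 mm: a module centred here, its length along the rail, lies on the plate just short of the rail's nose, its front end 2 mm short, over nothing but the plate
- place_far (a point): Point on the plate's top (z = 10 mm) at the centre of the place next to the end stop, carrier x = +75 mm; a module clicked in here has its origin at this point. Modules on the rail cannot pass each other
- place_mid (a point): The same for the middle place, carrier x = 0
- place_near (a point): The same for the place nearest the open end, carrier x = -75 mm
- module_low: Lowest decoder module, plain grey block with black foot, 64 mm long (own x), 36 wide (own y), 40 high, about 0.12 kg, both ends alike; may be absent. Origin: centre of underside, z up. T-groove along the underside: 15 mm wide between the lips (5 mm high), then 25 mm wide up to 12.5 mm: 1.5 mm play each side on the rail head. On the rail its underside slides on the plate
- module_mid: Middle decoder module, plain grey block with black foot, 64 mm long (own x), 36 wide (own y), 48 high, about 0.12 kg, both ends alike; may be absent. Origin: centre of underside, z up. T-groove along the underside: 15 mm wide between the lips (5 mm high), then 25 mm wide up to 12.5 mm: 1.5 mm play each side on the rail head. On the rail its underside slides on the plate
- module_tall: Tallest decoder module, plain grey block with black foot, 64 mm long (own x), 36 wide (own y), 56 high, about 0.12 kg, both ends alike; may be absent. Origin: centre of underside, z up. T-groove along the underside: 15 mm wide between the lips (5 mm high), then 25 mm wide up to 12.5 mm: 1.5 mm play each side on the rail head. On the rail its underside slides on the plate
- gauge: Loose bridge-shaped height gauge, 0.37 kg, 112 mm high. Origin midway between its two legs' undersides, z up. Legs 8 x 44 x 68 mm at own x = -34 and +34 mm (60 mm clear between); on them a beam 76 (x) x 44 (y) x 10 mm; on top a black grip block 24 (x) x 36 (y), 76 to 112 mm up. Over a module its x lies across the rail, a leg on the plate to either side
- gauge_foot (a joint): Travel of the gauge's sprung foot (m): 0 hanging free, up to 0.026. The foot is an 18 mm disc on the gauge's centre line; its underside is 34 mm + this value above the legs' undersides, so with the legs on the plate the module's height is 34 mm + reading (6, 14, 22 mm for the three modules). Soft spring, at most 1.5 N
- foot_tip (a point): Centre of the underside of the gauge's foot; moves with it
- rest_top (a point): Middle of the top (6 mm above the table) of the fixed, bare wooden gauge rest, 104 x 60 mm, where the gauge stands at the start, its axes about along the rest's; the 104 mm runs along the gauge's own x
- coach: Green and white model coach 19 x 131 x 26 mm, bystander on the table; origin under its centre
- cutters: Side cutters with orange handles, 39 x 132 x 12 mm, bystander; origin under the centre
- jar: Paint jar, 30 mm across and 34 mm high, bystander; origin under the centre
- brush: Dusting brush with wooden handle, 26 x 150 x 14 mm, bystander; origin under the centre
- rail_nose (a point): Tip of the rail's rounded nose, on the plate's top, carrier x = -116 mm. The rail head is 22 mm wide, from 7 to 11 mm above the plate, on a web 10 mm wide; from here it runs to the end stop
- end_stop (a point): Foot of the fixed end stop's face, on the plate's top, carrier x = +108 mm; the stop is 40 mm wide, 14 mm high
- first_roller (a point): On the plate's top over the first of three pairs of sprung brass detent rollers, at carrier x = -112.5, -37.5 and +37.5 mm, each 2 mm proud of the plate. A passing module presses them down (it takes a push of some 5 to 10 N) and they rise again behind and in front of it, so it is held between two pairs, or between one and the end stop
- setting_top (a point): Middle of the flat top of the fixed steel setting block, 36 mm (own x) x 30 mm (own y) x 45 mm high, which stands on its own wooden plate like the rest's, 104 x 60 mm, its top 6 mm above the table; next to the gauge rest, on either side of it. Gauge over it with its x along this x, legs on the plate: a leg stands either side of the block; the foot then reads 11 mm
There are look-alikes about, which are no part of the job. What is shaped like the module_mid but blue or red is not meant.

How it is judged:
On the way, in this order (a step that is already met when the one before it is completed fails the run):
1. all modules present are clicked into places on the rail ((distance between module_low and place_far below 0.005 m or distance between module_low and place_mid below 0.005 m or distance between module_low and place_near below 0.005 m) and angle between each of module_low, module_mid, module_tall's own z axis and vertical below 0.1 rad and linear speed of each of module_low, module_mid, module_tall below 0.03 m/s and (distance between module_mid and place_far below 0.005 m or distance between module_mid and place_mid below 0.005 m or distance between module_mid and place_near below 0.005 m) and (distance between module_tall and place_far below 0.005 m or distance between module_tall and place_mid below 0.005 m or distance between module_tall and place_near below 0.005 m)), for 0.2 s.
2. the gauge stands over the setting block before the modules are gauged: legs down on its plate (within 3 mm), foot on the block within 10 mm of its middle (distance between foot_tip and setting_top below 0.01 m and z of gauge in the frame of setting_top below -0.042 m), for 0.5 s.
3. the gauge stands over the lowest (40 mm) module, if there is one: legs down on the plate (within 3 mm of the module's underside level), foot pressing on its top within 12 mm of its middle (z of foot_tip in the frame of module_low between 0.037 and 0.043 m and z of gauge in the frame of module_low below 0.003 m and horizontal distance between foot_tip and module_low below 0.012 m), for 0.5 s.
4. the gauge stands over the middle (48 mm) module, if there is one: legs down on the plate (within 3 mm of the module's underside level), foot pressing on its top within 12 mm of its middle (z of foot_tip in the frame of module_mid between 0.045 and 0.051 m and z of gauge in the frame of module_mid below 0.003 m and horizontal distance between foot_tip and module_mid below 0.012 m), for 0.5 s.
5. the gauge stands over the tallest (56 mm) module, if there is one: legs down on the plate (within 3 mm of the module's underside level), foot pressing on its top within 12 mm of its middle (z of foot_tip in the frame of module_tall between 0.053 and 0.059 m and z of gauge in the frame of module_tall below 0.003 m and horizontal distance between foot_tip and module_tall below 0.012 m), for 0.5 s.
6. the gauge stands over the setting block again, after the modules: legs down on its plate (within 3 mm), foot on the block within 10 mm of its middle (all of step 2), for 0.5 s.
At the end, for the whole second after the job is handed in: Every module present is on the rail with its origin within 5 mm of one of the three places and upright, at rest; the gauge stands upright on its rest, its origin within 20 mm of the middle of the rest's top, at rest (all of step 1 and distance between gauge and rest_top below 0.02 m and z of gauge in the frame of rest_top below 0.004 m and angle between gauge's own z axis and vertical below 0.1 rad and linear speed of gauge below 0.03 m/s); the robot touches nothing.
It fails at once if a bystander (coach, cutters, jar or brush) is moved more than 3 cm (distance of any of coach, cutters, jar, brush from where it was at the start of the episode above 0.03 m).
Of module_low, module_mid, module_tall only 2 to 3 are there at a start; the rules pass over those that are not, and their reading is None.
At some moment in a run one of module_low, module_mid, module_tall may be knocked a few centimetres aside while the robot is not near it.
Once in a run the grip may slacken for a moment while it holds something.
It also fails if it takes over 210 s, if anything falls off the work surface, if the arm or the gripper's body presses on something with over 40 N, if the wrist force passes 120 N, or if a joint passes its speed limit or range.

## Robot

A 6-joint arm with a two-finger parallel gripper is mounted at the origin on a cart in front of the work surface, level with it; the furniture and walls round the work are solid. World frame = base frame: x ahead of the robot, y to its left, z up, the work surface at z = 0. Lengths are in m, angles in rad, forces in N, time in s.
With the tool pointing down it reaches from about 0.375 to 0.975 m from the base axis. Payload 3.8 kg.
Tool frame: the origin (TCP) lies on the centre line of the jaws, within the pads' length; the fingertips stand 14 mm ahead of it and the grasp point (between the pads) lies 5 mm behind it; z points along the fingers, y is the line along which they close (so a half turn about z gives the same grasp; the last joint's range is limited). The gripper opens to 85 mm and grips with 20 to 120 N. Pads are 22 mm wide; open, the fingers measure 114 mm over their backs; the gripper's body (76 mm by 85 mm) begins 54 mm behind the grasp point. The pads swing forward as they close: fully open they stand 13 mm farther back than shut.
Start: joints at [1.082, 0.264, 1.604, -0, 1.274, -0.037], TCP at [0.295, 0.607, 0.245] pointing down, gripper open.
Joint ranges: [-2.63, 2.63], [-0.94, 2.18], [0.31, 2.57], [-1.31, 4.45], [0, 2.66], [-2.55, 2.55]. Speed limits (rad/s): [2.57, 2.57, 3.14, 3.14, 3.14, 3.14].

## Interface

Orientations are given as a rotation vector (axis times angle).
In Python, from workcell import bot, eyes, spot_in gives the robot as it stands.
- The arm moves only by the tool carry_out, never from a script. Its argument "series" is text: rows parted by semicolons, each of 4 numbers parted by spaces: the shift along the world's x, y, z in m, then the turn about the world's z in degrees. In form: tx ty tz roll; .... A call has 1 to 20 rows; each row shifts and turns the commanded pose from where the row before left it; what a row does not reach is not made up. A row lasts 1/8 s, in which the tool goes at most 62.5 mm and 10.7 degrees, less where a joint would pass 70% of its speed; a pose out of reach is approached as far as the arm can. A call is refused whole if a number of a shift passes 0.0625 or a number of a turn 10.7, either way. A call with a gripper value outside its range is refused whole. "jaw" is the gripper command: -1 is shut, 1 is fully open, values between are in proportion, set as the call begins (left out, the last holds). The fingers move at their own pace and stop on an object; "grip_force" is the grip in N (left out, the last holds). Time passes only in rows, so rows that do not move let the fingers close. It gives the time, the measured TCP pose, the force, the opening and the grip force at its end, in the units of the state.
- bot.read_state(): the state, without advancing time (a new reading comes with each control period).
- eyes.read_camera(name): name is "side" or "top" or "wrist"; returns (picture, depth): 384x512x3 uint8, blue, green, red; 384x512 float32, m along the optical axis (not along the pixel's ray), 0 where there is no reading.
- eyes.get_calibration(name): a dict with "K" (3x3 intrinsics, pixels), "position" and "rotation" of the camera in the world; the wrist camera has in their place "T_tool_cam" (4x4, takes a point from camera to tool coordinates, whose origin is the TCP and whose axes are the flange's). Camera axes: x right, y down, z forward; pixel columns grow to the right and rows downward; lengths in m; the calibration is good to about 2 mm. A picture is of the moment at which its call begins: read the wrist's pose just before it. get_calibration takes no time and is no camera call.
- bot.finish_job(): hands the job in; it is judged then, once.
Trained networks look in the newest picture that a camera, given by its name, has taken for a name from the list of things; names that differ only in an ending like _2 or _b are one class to them, and where a whole thing is asked for, a point or a joint stands for the part that bears it (a point fixed in the world has none). Each returns a list of dicts, best first, with "score" (0 to 1); they miss things now and then, are a little off and sometimes report something else, mostly with a low value. They report only what shows in the picture. A call takes as long as a camera call. They do not tell look-alikes from the thing itself.
- spot_in(camera, target): "rect" ([centre column, centre row, width, height] in pixels, round what is visible of it).
The state is a dict: "time": time; "q": joint angles; "joint_vel": joint speeds; "joint_torque": joint torques, N m; "tool_pos": TCP position; "tcp_rot": TCP orientation; "wrist_force": force on the tool from outside, world axes, zero at the start; "torque": the same for the moment, N m; "width": opening from 0.0 (shut) to 1.0 (fully open); "grip_force": force on a finger pad.
Only numpy, scipy, OpenCV 4.12 (cv2) and the standard library are available. Lean on these libraries where they do the work, as an engineer would, in place of code of your own. Each camera call takes 0.05 s, during which the arm holds its last target. There are 200 camera calls.

## Working session

There is one attempt and no reset: what is moved stays moved. The work goes in short steps, Python scripts to look and compute and a tool call to move; the robot and the scene stay as the last step left them, time stands still between calls to the robot, and variables do not carry over. Pictures are saved under pics/ and viewed, at most 14 in all, crops included, and the job is handed in when it is done.

Besides the shell and the picture viewer there is one more tool, called after ">>>" as a command line: name --argument value ..., lists and objects as JSON in quotes. carry_out: Moves the arm, as the interface text tells. Its arguments: {"type":"object","properties":{"series":{"type":"string"},"jaw":{"type":"number"},"grip_force":{"type":"number"}},"required":["series"]}

```bash
ls; mkdir -p pics; cat > h.py <<'E'
import numpy as np,cv2
from scipy.spatial.transform import Rotation as R
from workcell import bot,eyes,spot_in
def cam(name):
    s=bot.read_state(); im,d=eyes.read_camera(name); c=eyes.get_calibration(name); K=np.array(c["K"])
    if name=="wrist":
        T=np.eye(4);T[:3,:3]=R.from_rotvec(s["tcp_rot"]).as_matrix();T[:3,3]=s["tool_pos"]
        M=T@np.array(c["T_tool_cam"])
    else:
        M=np.eye(4); r=np.array(c["rotation"]); M[:3,:3]=r if r.shape==(3,3) else R.from_rotvec(r).as_matrix(); M[:3,3]=c["position"]
    return im,d,K,M
def cloud(d,K,M):
    v,u=np.indices(d.shape); P=np.stack([(u-K[0,2])/K[0,0]*d,(v-K[1,2])/K[1,1]*d,d],-1)
    W=P@M[:3,:3].T+M[:3,3]; W[d==0]=np.nan; return W
def rect_of(P):  # min area rect of xy points: centre,(long,short),angle of long axis deg
    (c,(w,h),a)=cv2.minAreaRect((P[:,:2]*1000).astype(np.float32))
    if w<h: w,h,a=h,w,a+90
    return np.round(c,1),round(w,1),round(h,1),round((a+90)%180-90,1)
E
python3 - <<'E'
from h import *
for n in ("top","side"):
    im,d,K,M=cam(n); cv2.imwrite(f"pics/{n}0.png",cv2.resize(im,(800,600),interpolation=cv2.INTER_CUBIC)); np.savez(f"{n}0.npz",im=im,d=d,K=K,M=M)
    print(n,M.round(3).tolist(),K.round(0).tolist(),np.mean(d==0))
    for t in ("carrier","module_low","module_mid","module_tall","gauge","setting_top","rest_top","coach","cutters","jar","brush"):
        try: print(t,[(np.round(o["rect"]).tolist(),round(o["score"],2)) for o in spot_in(n,t)])
        except Exception as e: print(t,e)
print(bot.read_state())
E
```

```text
pics
top [[0.002, -0.988, 0.155, 0.258], [-1.0, -0.001, 0.004, 0.012], [-0.004, -0.155, -0.988, 1.883], [0.0, 0.0, 0.0, 1.0]] [[438.0, 0.0, 251.0], [0.0, 438.0, 194.0], [0.0, 0.0, 1.0]] 0.0042266845703125
carrier [([291.0, 216.0, 69.0, 18.0], 0.62)]
module_low [([288.0, 214.0, 67.0, 24.0], 0.5)]
module_mid [([216.0, 228.0, 14.0, 11.0], 0.67), ([175.0, 150.0, 15.0, 14.0], 0.58), ([110.0, 223.0, 20.0, 13.0], 0.49)]
module_tall [([232.0, 222.0, 14.0, 7.0], 0.64)]
gauge [([364.0, 215.0, 9.0, 17.0], 0.53)]
setting_top [([340.0, 213.0, 13.0, 30.0], 0.87), ([234.0, 222.0, 18.0, 12.0], 0.37)]
rest_top [([396.0, 196.0, 35.0, 5.0], 0.74), ([358.0, 216.0, 16.0, 24.0], 0.57)]
coach [([296.0, 237.0, 31.0, 4.0], 0.73), ([288.0, 216.0, 69.0, 20.0], 0.35), ([398.0, 197.0, 29.0, 7.0], 0.3)]
cutters [([400.0, 216.0, 28.0, 11.0], 0.67), ([287.0, 216.0, 67.0, 23.0], 0.27)]
jar [([376.0, 231.0, 6.0, 6.0], 0.56), ([232.0, 221.0, 17.0, 10.0], 0.49)]
brush [([396.0, 196.0, 30.0, 7.0], 0.66)]
side [[-0.827, -0.231, 0.513, -0.407], [-0.562, 0.315, -0.765, 1.468], [0.015, -0.92, -0.39, 0.829], [0.0, 0.0, 0.0, 
[... 560 characters left out ...]
.0, 7.0], 0.53)]
brush []
{'time': 1.2, 'q': array([ 1.08210376e+00,  2.63896335e-01,  1.60406008e+00, -1.27343991e-05,
        1.27368051e+00, -3.69002102e-02]), 'joint_vel': array([-0.00091973,  0.00183344,  0.00020197, -0.0012395 ,  0.00043408,
        0.00055393]), 'joint_torque': array([-7.93354366e-05, -5.15092742e+01, -3.67713761e+01,  1.77310949e-04,
        1.38417854e-03,  8.29564624e-05]), 'tool_pos': array([0.29468259, 0.60724652, 0.24524969]), 'tcp_rot': array([ 7.03647716e-01,  3.06177770e+00, -7.21098726e-05]), 'wrist_force': array([ 0.85496647,  0.52125292, -0.27414765]), 'torque': array([ 0.04282182, -0.01648811, -0.00457682]), 'grip_force': 0.0, 'width': 0.9959798431108006}
```

```bash
python3 - <<'E'
from h import *
z=np.load("top0.npz");im=z["im"]
c=im[130:290,90:440]; cv2.imwrite("pics/topc.png",cv2.resize(c,(800,366),interpolation=cv2.INTER_CUBIC))
W=cloud(z["d"],z["K"],z["M"]); 
m=(W[...,2]>0.015)&(W[...,2]<0.2); n,l,s,ce=cv2.connectedComponentsWithStats(m.astype(np.uint8))
for i in range(1,n):
    if s[i,4]>12:
        P=W[l==i]; zt=np.percentile(P[:,2],90); print(i,ce[i].round(),s[i,4],"zt",zt.round(3),rect_of(P[P[:,2]>zt-.01]),im[l==i].mean(0).round())
E
```

```text
1 [150.  12.] 280 zt 0.04 (array([1395. ,  483.1]), 94.9, 53.8, -3.3) [71. 81. 74.]
3 [388. 104.] 41247 zt 0.149 (array([ 959.7, -413.5]), 1261.1, 843.9, 89.7) [101. 105. 108.]
4 [508.   1.] 18 zt 0.083 (array([ 1414.3, -1130.5]), 18.0, 6.5, -86.5) [39. 44. 49.]
11 [114.  25.] 61 zt 0.027 (array([1331.6,  646. ]), 60.3, 29.5, -17.5) [84. 75. 78.]
29 [123.  46.] 27 zt 0.025 (array([1229.2,  600. ]), 72.3, 10.9, 31.3) [ 52.  58. 164.]
43 [149.  60.] 79 zt 0.085 (array([1150.8,  477.4]), 18.4, 14.7, 84.2) [106. 130. 159.]
46 [177.  88.] 1346 zt 0.114 (array([1010.5,  352.5]), 222.7, 46.8, 3.1) [145. 154. 158.]
89 [143. 130.] 26 zt 0.047 (array([830.8, 494.1]), 17.5, 11.3, -74.4) [100. 126. 155.]
97 [151. 142.] 85 zt 0.077 (array([776.2, 455.2]), 23.1, 21.1, 11.0) [124. 121. 113.]
98 [172. 150.] 155 zt 0.055 (array([740.2, 360.5]), 62.3, 36.5, -85.4) [ 62.  67. 194.]
107 [166. 189.] 2060 zt 0.155 (array([559.8, 365.5]), 196.7, 136.4, -5.7) [101. 101. 102.]
124 [416. 203.] 78 zt 0.082 (array([ 509.9, -677.5]), 20.3, 17.1, -43.5) [119. 147. 183.]
151 [297. 214.] 318 zt 0.028 (array([ 471.2
[... 321 characters left out ...]
[133. 224.] 52 zt 0.025 (array([419.8, 520.9]), 63.3, 17.4, -21.1) [213. 209. 197.]
189 [233. 221.] 143 zt 0.062 (array([432.7,  93.4]), 63.5, 35.9, -80.8) [135. 138. 140.]
218 [214. 226.] 145 zt 0.054 (array([410.3, 177. ]), 63.3, 34.3, -89.6) [136. 139. 141.]
245 [377. 230.] 43 zt 0.038 (array([ 393.9, -513.4]), 23.0, 20.9, -86.9) [159. 169. 174.]
247 [405. 231.] 33 zt 0.023 (array([ 393.5, -635.4]), 67.2, 14.0, -78.7) [ 39.  42. 169.]
253 [296. 237.] 146 zt 0.032 (array([ 366.2, -168.2]), 123.3, 17.4, -89.8) [137. 149. 155.]
267 [242. 318.] 174 zt 0.177 (array([29.3, 55.8]), 66.2, 9.7, -28.5) [79. 83. 63.]
269 [259. 305.] 19 zt 0.022 (array([ 85.5, -14.2]), 39.8, 15.7, 77.9) [70. 73. 57.]
```

View pics/topc.png

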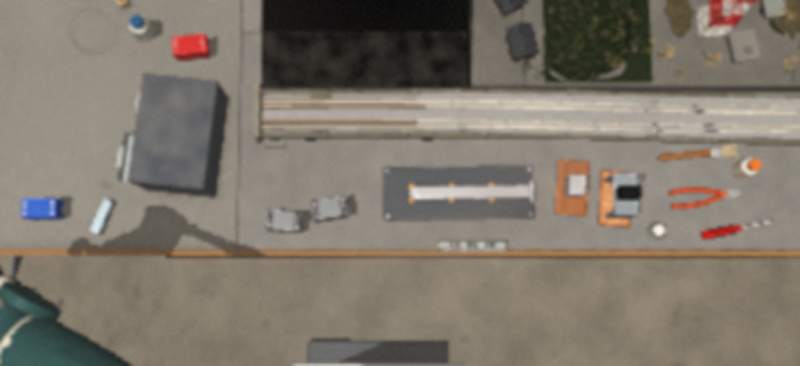

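View pics/side0.png

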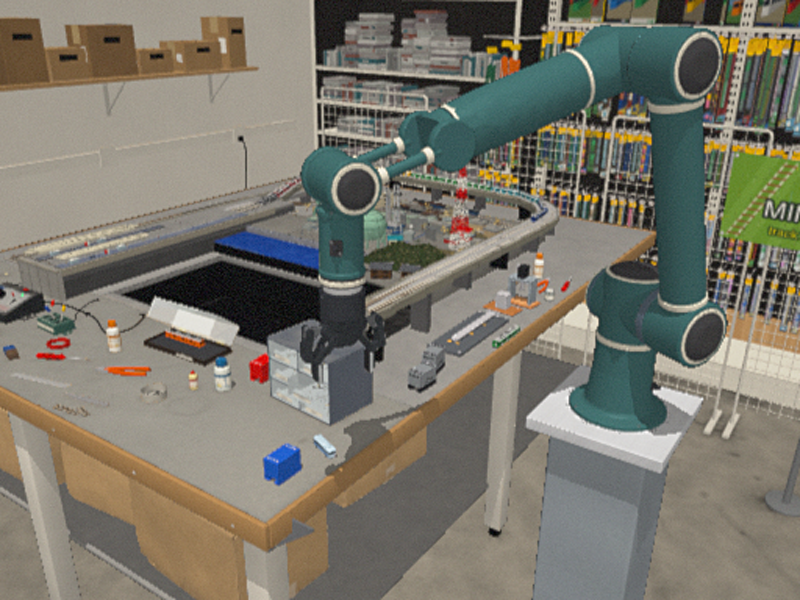

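>>> carry_out --series "0.0125 -0.047 0.003 -5.8;0.0125 -0.047 0.003 -5.8;0.0125 -0.047 0.003 -5.8;0.0125 -0.047 0.003 -5.8;0.0125 -0.047 0.003 -5.8;0.0125 -0.047 0.003 -5.8;0.0125 -0.047 0.003 -5.8;0.0125 -0.047 0.003 -5.8;0.0125 -0.047 0.003 -5.8;0.0125 -0.047 0.003 -5.8;0 0 0 0" --jaw 1

```text
time: 2.58
tool_pos: [0.4205, 0.1347, 0.2759]
tcp_rot: [2.105, 2.33, 0.001]
wrist_force: [-0.4, 0.9, -0.1]
width: 1.0
grip_force: 0.0
```

```bash
cat >> h.py <<'E'
def yaw(): # angle of tool y in world, deg, in (-90,90]
    y=R.from_rotvec(bot.read_state()["tcp_rot"]).as_matrix()[:,1]; a=np.degrees(np.arctan2(y[1],y[0])); return round((a+90)%180-90,2)
def tops(name,zmin=0.03,zmax=.2,amin=200,save=None):
    im,d,K,M=cam(name); W=cloud(d,K,M)
    if save: cv2.imwrite("pics/"+save,im); np.savez("last.npz",im=im,d=d,K=K,M=M)
    n,l,s,ce=cv2.connectedComponentsWithStats(((W[...,2]>zmin)&(W[...,2]<zmax)).astype(np.uint8))
    for i in range(1,n):
        if s[i,4]>amin:
            P=W[l==i]; zt=np.percentile(P[:,2],80); Q=P[abs(P[:,2]-zt)<.005]; print(ce[i].round(),s[i,4],"z",np.median(Q[:,2]).round(4),rect_of(Q),im[l==i].mean(0).round())
    return W,im
E
python3 - <<'E'
from h import *
s=bot.read_state(); print(s["time"],s["tool_pos"],yaw(),s["q"].round(2))
W,im=tops("wrist",save="w1.png"); print("table z",np.nanmedian(W[...,2]))
E
```

```text
2.575 [0.42048854 0.13471304 0.2758602 ] 5.81 [ 0.25 -0.21  2.03 -0.    1.32  0.15]
[456.  11.] 2925 z 0.0853 (array([597.5, 294. ]), 71.0, 1.3, -5.9) [63. 57. 53.]
[246. 119.] 2102 z 0.0472 (array([409.6, 177.1]), 63.8, 36.0, 86.3) [195. 192. 188.]
[450. 194.] 22709 z 0.1467 (array([590.8, 124.6]), 192.7, 90.3, -87.0) [151. 161. 167.]
[258. 196.] 1935 z 0.0551 (array([432.2,  93.2]), 64.7, 36.0, -80.7) [178. 175. 171.]
[351. 338.] 521 z 0.0629 (array([564. , -85.6]), 23.5, 11.9, 53.9) [66. 67. 67.]
table z -0.00043180604609974194
```

View pics/w1.png

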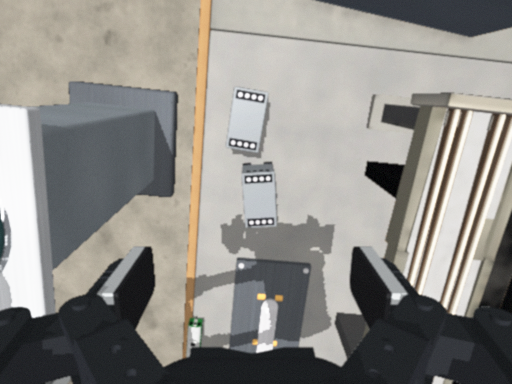

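>>> carry_out --series "0.0115 -0.0415 -0.04 3.5;0 0 -0.055 0;0 0 -0.055 0;0 0 -0.05 0;0 0 -0.03 0;0 0 -0.0155 0;0 0 0 0;0 0 0 0"

```text
time: 3.62
tool_pos: [0.4326, 0.0964, 0.0311]
tcp_rot: [2.026, 2.399, 0.003]
wrist_force: [0.5, -0.6, -0.2]
width: 0.994
grip_force: 0.0
```

>>> carry_out --series "0 0 0 0;0 0 0 0;0 0 0 0;0 0 0 0;0 0 0 0;0 0 0 0" --jaw -1 --grip_force 60

```text
time: 4.38
tool_pos: [0.4319, 0.0958, 0.0306]
tcp_rot: [2.027, 2.399, 0.002]
wrist_force: [-0.4, -0.9, 5.0]
width: 0.414
grip_force: 60.5
```

>>> carry_out --series "0 0 0.04 0;0 0 0.05 0;0 0 0.05 0;0 -0.02 0.06 -4;0 -0.02 0 -5;0 0 0 0;0 0 0 0"

```text
time: 5.25
tool_pos: [0.4302, 0.0562, 0.2277]
tcp_rot: [-2.207, -2.233, 0.003]
wrist_force: [0.3, 0.2, -2.2]
width: 0.412
grip_force: 60.5
```

```bash
python3 - <<'E'
from h import *
s=bot.read_state(); print(s["time"],s["tool_pos"],yaw(),s["q"].round(2))
W,im=tops("wrist",save="w2.png")
Z=W[...,2]; m=(Z>.006)&(Z<.014)&(W[...,0]>.39)&(W[...,0]<.54)&(W[...,1]<0.03); print(m.sum(),rect_of(W[m]))
m=(Z>.017)&(Z<.026)&(W[...,0]>.44)&(W[...,0]<.51)&(W[...,1]<0.03);print(m.sum(),rect_of(W[m]))
E
```

```text
5.25 [0.43017895 0.05617569 0.22773626] 0.65 [ 0.07 -0.19  2.11  0.    1.23  0.06]
[230.  35.] 3073 z 0.0471 (array([409.4, 173.4]), 57.2, 36.1, 86.2) [219. 217. 214.]
[465. 170.] 31027 z 0.1462 (array([570.1,  52.2]), 258.0, 69.1, -77.8) [156. 166. 171.]
697 (array([502.1, -92.1]), 173.0, 29.6, -87.6)
0 (array([0., 0.]), 0.0, 0.0, 0.0)
```

View pics/w2.png

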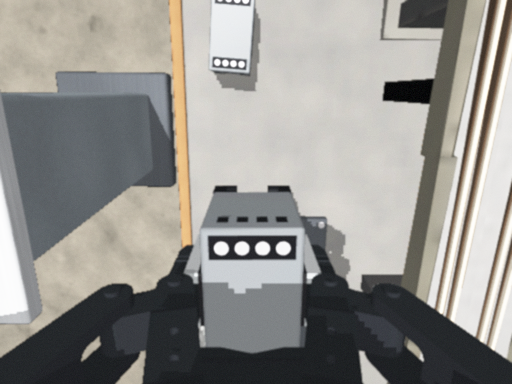

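>>> carry_out --series "0.01 -0.05 0.02 0;0.01 -0.05 0.02 0;0.01 -0.055 0.02 0;0.01 -0.055 0.01 0;0 -0.055 0 0;0 -0.055 0 0;0 0 0 0;0 0 0 0"

```text
time: 6.3
tool_pos: [0.471, -0.2631, 0.2976]
tcp_rot: [-2.207, -2.231, -0.0]
wrist_force: [-0.2, 0.1, -1.4]
width: 0.417
grip_force: 60.4
```

```bash
python3 - <<'E'
from h import *
s=bot.read_state(); print(s["time"],s["tool_pos"],yaw(),s["q"].round(2))
W,im=tops("wrist",save="w3.png")
Z=W[...,2]; m=(Z>.006)&(Z<.014)&(W[...,0]>.39)&(W[...,0]<.545)&(W[...,1]<0.03)&(W[...,1]>-.34); print("plate",m.sum(),rect_of(W[m]))
m=(Z>.018)&(Z<.0235)&(W[...,0]>.44)&(W[...,0]<.51)&(W[...,1]<0.03);Q=W[m];print("rail",m.sum(),rect_of(Q),np.percentile(Q[:,1],[1,99]))
for y in np.arange(-.27,-.05,.02):
    q=Q[abs(Q[:,1]-y)<.01]; 
    if len(q)>5: print(round(y,3),q[:,0].min().round(4),q[:,0].max().round(4),len(q))
E
```

```text
6.3 [ 0.47097048 -0.26310246  0.29764124] 0.62 [-0.56 -0.02  1.83  0.    1.34 -0.57]
[425. 166.] 50236 z 0.1476 (array([ 591.4, -249.3]), 252.8, 88.6, 89.4) [152. 162. 162.]
[369. 372.] 466 z 0.1475 (array([ 590.9, -467.5]), 53.4, 21.6, -53.4) [201. 206. 208.]
plate 10892 (array([ 465.4, -189.9]), 195.3, 100.1, -89.4)
rail 3266 (array([ 465.6, -190.3]), 190.4, 39.7, -89.4) [-0.28425547 -0.09657712]
-0.27 0.4479 0.4852 293
-0.25 0.4553 0.4762 299
-0.23 0.4553 0.4759 296
-0.21 0.4553 0.4766 325
-0.19 0.4553 0.4765 338
-0.17 0.4541 0.4761 340
-0.15 0.4541 0.4758 371
-0.13 0.4541 0.4755 390
-0.11 0.4541 0.4752 399
-0.09 0.4541 0.4749 98
```

View pics/w3.png

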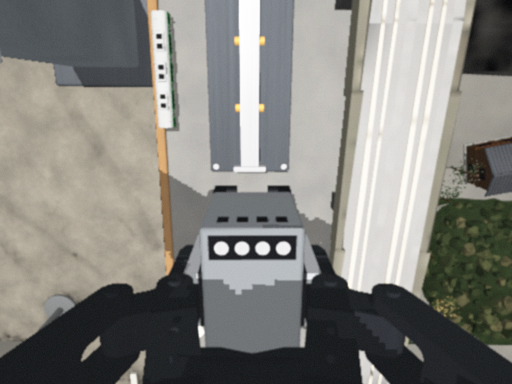

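>>> carry_out --series "-0.0014 0.0496 0 0;-0.0014 0.0496 0 0;-0.0014 0.0496 0 0;-0.0015 0.0496 -0.03 0;-0.0015 0.0496 -0.06 0;0 0 -0.06 0;0 0 -0.05 0;0 0 -0.03 0;0 0 0 0;0 0 0 0"

```text
time: 7.6
tool_pos: [0.4652, -0.0251, 0.0823]
tcp_rot: [2.207, 2.234, 0.002]
wrist_force: [-0.1, -0.5, -0.9]
width: 0.413
grip_force: 60.4
```

```bash
python3 - <<'E'
from h import *
s=bot.read_state(); print(s["time"],s["tool_pos"],yaw(),s["wrist_force"])
E
```

```text
7.6 [ 0.46522555 -0.02505381  0.08226714] 0.7 [-0.13042914 -0.49805609 -0.94284079]
```

>>> carry_out --series "-0.0014 0.01 0 0;0 0 -0.02 0;0 0 -0.014 0;0 0 -0.005 0;0 0 0 0;0 0 0 0"

```text
time: 8.35
tool_pos: [0.4635, -0.0158, 0.0424]
tcp_rot: [2.209, 2.233, 0.001]
wrist_force: [0.7, -0.0, -1.8]
width: 0.416
grip_force: 60.4
```

```bash
python3 - <<'E'
from h import *
s=bot.read_state(); print(s["time"],s["tool_pos"],yaw(),s["wrist_force"])
E
```

```text
8.35 [ 0.46345646 -0.01584482  0.04242194] 0.6 [ 0.71049342 -0.0283752  -1.77256094]
```

>>> carry_out --series "0 0 -0.001 0;0 -0.005 0 0;0 -0.005 0 0;0 -0.005 0 0;0 -0.005 0 0;0 -0.005 0 0;0 -0.005 0 0;0 0 0 0"

```text
time: 9.35
tool_pos: [0.4632, -0.0464, 0.0411]
tcp_rot: [2.209, 2.232, -0.0]
wrist_force: [0.1, -1.0, 0.0]
width: 0.417
grip_force: 60.5
```

>>> carry_out --series "0.0002 -0.01 0 0;0.0002 -0.01 0 0;0.0002 -0.01 0 0;0.0002 -0.01 0 0;0.0002 -0.01 0 0;0.0002 -0.01 0 0;0.0002 -0.01 0 0;0.0002 -0.01 0 0;0.0002 -0.01 0 0;0.0002 -0.01 0 0;0 -0.01 0 0;0 -0.0115 0 0;0 0 0 0;0 0 0 0"

```text
time: 11.1
tool_pos: [0.4646, -0.1673, 0.0406]
tcp_rot: [-2.21, -2.233, 0.0]
wrist_force: [0.6, 0.2, -1.3]
width: 0.414
grip_force: 60.6
```

>>> carry_out --series "0 0 0 0;0 0 0 0;0 0 0 0;0 0 0 0;0 0 0.03 0;0 0 0.05 0;0 0.03 0.05 0;0 0.04 0.05 0;0 0.03 0.04 0;0 0 0 0;0 0 0 0" --jaw 1

```text
time: 12.48
tool_pos: [0.4645, -0.0682, 0.2591]
tcp_rot: [-2.209, -2.234, 0.001]
wrist_force: [-0.8, -0.3, -0.5]
width: 0.999
grip_force: 0.0
```

```bash
python3 - <<'E'
from h import *
s=bot.read_state(); print(s["time"],s["tool_pos"],yaw(),s["wrist_force"])
W,im=tops("wrist",save="w4.png")
E
```

```text
12.475 [ 0.46446794 -0.06823731  0.25911363] 0.65 [-0.82929737 -0.26298851 -0.46652219]
[429. 153.] 40681 z 0.1465 (array([592.2, -79.9]), 285.7, 88.8, -89.9) [176. 185. 189.]
[251. 253.] 2155 z 0.0652 (array([ 463.6, -169.4]), 64.3, 35.6, -88.6) [123. 120. 117.]
```

View pics/w4.png

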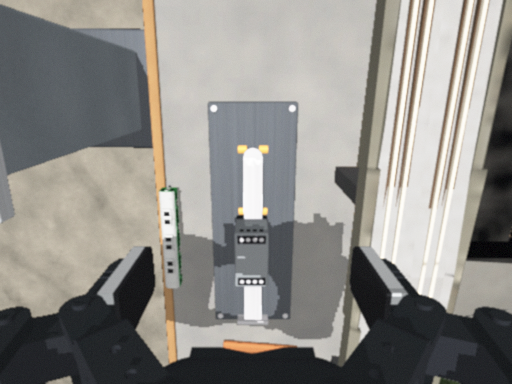

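>>> carry_out --series "-0.011 0.045 0 -2;-0.011 0.045 0 -2;-0.011 0.045 0 -0.3;-0.011 0.045 0 0;-0.011 0.02 0 0;0 0 0 0;0 0 0 0"

```text
time: 13.4
tool_pos: [0.4097, 0.1308, 0.2585]
tcp_rot: [-2.292, -2.148, 0.003]
wrist_force: [-0.6, -0.1, -0.8]
width: 0.997
grip_force: 0.0
```

```bash
python3 - <<'E'
from h import *
z=np.load("last.npz");W=cloud(z["d"],z["K"],z["M"]);Z=W[...,2]
m=(Z>.006)&(Z<.014)&(W[...,0]>.39)&(W[...,0]<.545)&(W[...,1]<0.03)&(W[...,1]>-.285);print(rect_of(W[m]),np.percentile(W[m][:,1],[.2,99.8]))
s=bot.read_state(); print(s["time"],s["tool_pos"],yaw(),s["wrist_force"])
W,im=tops("wrist")
E
```

```text
(array([ 464.9, -145.9]), 278.8, 100.2, -89.4) [-0.28417553 -0.0064638 ]
13.4 [0.4097171  0.13076965 0.25846939] -3.73 [-0.5570309  -0.065976   -0.79800255]
[464. 178.] 24309 z 0.1466 (array([578.7, 113.6]), 215.1, 71.8, -86.3) [151. 160. 166.]
[250. 117.] 2324 z 0.0472 (array([409.6, 177.2]), 62.9, 35.8, 86.0) [202. 199. 195.]
```

>>> carry_out --series "0 0.0465 -0.02 -0.3;0 0 -0.045 0;0 0 -0.05 0;0 0 -0.05 0;0 0 -0.04 0;0 0 -0.0225 0;0 0 0 0;0 0 0 0"

```text
time: 14.45
tool_pos: [0.411, 0.1779, 0.033]
tcp_rot: [2.298, 2.141, 0.002]
wrist_force: [0.3, -0.4, -0.1]
width: 1.0
grip_force: 0.0
```

>>> carry_out --series "0 0 0 0;0 0 0 0;0 0 0 0;0 0 0 0;0 0 0 0;0 0 0 0" --jaw -1 --grip_force 60

```text
time: 15.2
tool_pos: [0.4108, 0.1786, 0.0332]
tcp_rot: [2.297, 2.143, 0.003]
wrist_force: [0.1, -0.4, 6.4]
width: 0.413
grip_force: 60.7
```

>>> carry_out --series "0 0 0.04 0;0 0 0.047 0;0.01 -0.03 0 1.5;0.01 -0.04 0 1.5;0.011 -0.041 0 1.5;0.011 -0.041 0 0;0.011 -0.041 0 0;0 0 0 0;0 0 0 0"

```text
time: 16.32
tool_pos: [0.4622, -0.0145, 0.1187]
tcp_rot: [-2.211, -2.229, 0.001]
wrist_force: [-0.4, 0.4, -1.9]
width: 0.409
grip_force: 60.4
```

```bash
python3 - <<'E'
from h import *
s=bot.read_state(); print(s["time"],s["tool_pos"],yaw(),s["wrist_force"])
E
```

```text
16.325 [ 0.46215542 -0.01451889  0.11866005] 0.47 [-0.44598136  0.38900771 -1.93526715]
```

Tall went in with TCP x ≈ 0.4633; correct and lower to 0.044.

>>> carry_out --series "0.0013 0 -0.03 0;0 0 -0.03 0;0 0 -0.0137 0;0 0 0 0;0 0 0 0"

```text
time: 16.95
tool_pos: [0.4646, -0.0143, 0.046]
tcp_rot: [2.21, 2.232, 0.001]
wrist_force: [0.4, -0.3, -1.4]
width: 0.412
grip_force: 60.5
```

>>> carry_out --series "-0.0008 0 -0.002 0;0 -0.005 0 0;0 -0.005 0 0;0 -0.005 0 0;0 -0.005 0 0;0 -0.005 0 0;0 -0.005 0 0;0 0 0 0"

```text
time: 17.95
tool_pos: [0.4635, -0.0453, 0.0436]
tcp_rot: [2.212, 2.231, -0.0]
wrist_force: [-0.6, -0.7, 1.3]
width: 0.412
grip_force: 60.7
```

>>> carry_out --series "0.0002 -0.01 0 0;0.0002 -0.01 0 0;0.0002 -0.01 0 0;0 -0.01 0 0;0 -0.009 0 0;0 0 0 0;0 0 0 0"

```text
time: 18.82
tool_pos: [0.4636, -0.0937, 0.0432]
tcp_rot: [-2.211, -2.231, 0.0]
wrist_force: [0.6, -0.5, -0.9]
width: 0.408
grip_force: 60.5
```

>>> carry_out --series "0 0 0 0;0 0 0 0;0 0 0 0;0 0 0 0;0 0 0.03 0;0 0 0.05 0;0 0.03 0.05 0;0 0.03 0.05 0;0 0.02 0.04 0;0 0 0 0;0 0 0 0" --jaw 1

```text
time: 20.2
tool_pos: [0.4635, -0.0138, 0.2628]
tcp_rot: [-2.211, -2.232, 0.001]
wrist_force: [-0.5, -0.1, -1.1]
width: 1.001
grip_force: 0.0
```

```bash
python3 - <<'E'
from h import *
s=bot.read_state(); print(s["time"],s["tool_pos"],yaw(),s["wrist_force"])
W,im=tops("wrist",save="w5.png");Z=W[...,2]
m=(Z>.006)&(Z<.014)&(W[...,0]>.39)&(W[...,0]<.545)&(W[...,1]<0.03)&(W[...,1]>-.285);print(rect_of(W[m]),np.percentile(W[m][:,1],[.2,99.8]))
E
```

```text
20.2 [ 0.46353432 -0.01377977  0.26284499] 0.54 [-0.49089185 -0.14809828 -1.07672755]
[424. 146.] 38644 z 0.1462 (array([592.1, -27.5]), 291.0, 88.7, 90.0) [167. 176. 181.]
[251. 263.] 3942 z 0.0652 (array([ 463.8, -170.2]), 65.5, 36.0, -89.3) [148. 145. 141.]
(array([ 464.8, -145.7]), 278.2, 100.2, -89.4) [-0.28296002 -0.00674907]
```

```bash
python3 - <<'E'
from h import *
z=np.load("last.npz");W=cloud(z["d"],z["K"],z["M"]);Z=W[...,2]
for a in (.057,.065):
    m=(abs(Z-a)<.003)&(W[...,0]>.43)&(W[...,0]<.5)&(W[...,1]<0);print(m.sum(),rect_of(W[m]))
E
```

```text
1853 (array([ 462.6, -101.2]), 77.2, 35.6, -88.7)
1583 (array([ 463.8, -170.2]), 65.5, 36.0, -89.3)
```

View pics/w5.png

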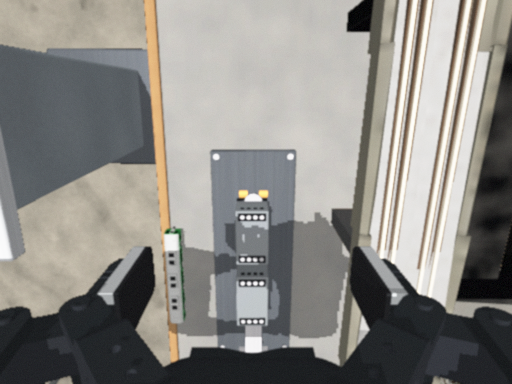

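>>> carry_out --series "0 -0.055 0.02 0;0 -0.06 0.02 0;0 -0.06 0 0;0 -0.06 0 0;0 -0.06 0 0;0 -0.06 0 0;0 -0.025 0 0;0 0 0 0;0 0 0 0"

```text
time: 21.38
tool_pos: [0.4636, -0.3918, 0.3022]
tcp_rot: [-2.209, -2.23, -0.001]
wrist_force: [-0.3, -0.1, -0.5]
width: 1.0
grip_force: 0.0
```

```bash
python3 - <<'E'
from h import *
s=bot.read_state(); print(s["time"],s["tool_pos"],yaw(),s["q"].round(2))
W,im=tops("wrist",save="w6.png");Z=W[...,2]
def show(n,m): 
    if m.sum()>20: print(n,m.sum(),np.median(W[m],0).round(4),rect_of(W[m]))
X,Y=W[...,0],W[...,1]
show("grip",(Z>.108)&(Z<.125)&(X<.53)&(Y<-.3)&(X>.4))
show("beam",(Z>.076)&(Z<.088)&(X<.53)&(Y<-.3)&(X>.38))
show("block",(Z>.046)&(Z<.055)&(X<.53)&(Y<-.3)&(X>.4)&(Y>-.4))
show("plate1",(Z>.0035)&(Z<.009)&(X<.56)&(Y<-.3)&(X>.38)&(Y>-.395))
show("plate2",(Z>.0035)&(Z<.009)&(X<.56)&(Y<-.395)&(X>.38)&(Y>-.5))
E
```

```text
21.375 [ 0.46364904 -0.39178043  0.30218366] 0.52 [-0.74  0.11  1.68  0.    1.35 -0.75]
[425. 158.] 51289 z 0.1476 (array([ 587.4, -422.2]), 344.2, 89.5, 88.4) [144. 155. 156.]
[263. 130.] 881 z 0.0501 (array([ 475.5, -362.5]), 36.0, 30.1, -4.7) [233. 233. 235.]
[245. 208.] 3188 z 0.117 (array([ 465.6, -445. ]), 44.5, 41.0, -0.4) [107. 103.  99.]
grip 893 [ 0.4555 -0.4417  0.1169] (array([ 465.5, -445.2]), 44.6, 41.6, 0.2)
beam 1873 [ 0.4601 -0.4396  0.0812] (array([ 454.9, -442.8]), 76.0, 44.7, -0.5)
block 850 [ 0.4753 -0.3621  0.0501] (array([ 475.5, -362.5]), 36.0, 30.1, -4.7)
plate1 2915 [ 0.4725 -0.3588  0.0051] (array([ 475.4, -362.4]), 103.7, 59.8, -4.7)
plate2 1556 [ 0.4528 -0.4269  0.0053] (array([ 454.8, -447.2]), 143.1, 88.3, 7.8)
```

View pics/w6.png

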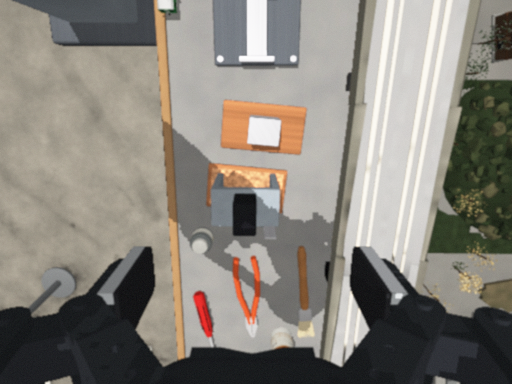

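>>> carry_out --series "-0.0087 -0.051 0 -1;0 0 -0.05 0;0 0 -0.05 0;0 0 -0.05 0;0 0 -0.04 0;0 0 -0.012 0;0 0 0 0;0 0 0 0"

```text
time: 22.42
tool_pos: [0.4568, -0.445, 0.1039]
tcp_rot: [2.227, 2.21, -0.0]
wrist_force: [0.2, -0.3, 0.6]
width: 1.0
grip_force: 0.0
```

```bash
python3 - <<'E'
from h import *
s=bot.read_state(); print(s["time"],s["tool_pos"],yaw(),s["wrist_force"])
z=np.load("last.npz");W=cloud(z["d"],z["K"],z["M"]);X,Y,Z=W[...,0],W[...,1],W[...,2]
m=(Z>.0035)&(Z<.009)&(X<.54)&(Y<-.395)&(X>.38)&(Y>-.47)
n,l,st,ce=cv2.connectedComponentsWithStats(cv2.morphologyEx(m.astype(np.uint8),cv2.MORPH_OPEN,np.ones((3,3),np.uint8)))
for i in range(1,n):
    if st[i,4]>30: Q=W[l==i]; print(st[i],rect_of(Q),Q[:,:2].min(0),Q[:,:2].max(0))
E
```

```text
22.425 [ 0.45678352 -0.44497456  0.10390966] -0.45 [ 0.20273984 -0.32187586  0.58209403]
[ 207  163   80   45 1425] (array([ 455.3, -438.3]), 103.3, 51.5, -5.8) [ 0.40380222 -0.46877938] [ 0.50777476 -0.40892332]
[206 187   4  15  54] (array([ 404.1, -451.4]), 20.2, 4.4, 88.3) [ 0.40172713 -0.46153027] [ 0.40651669 -0.44129734]
```

>>> carry_out --series "-0.0015 0.002 -0.003 0;0 0 0 0;0 0 0 0"

```text
time: 22.8
tool_pos: [0.4538, -0.4422, 0.0987]
tcp_rot: [2.231, 2.211, -0.0]
wrist_force: [0.3, -0.0, -0.4]
width: 1.0
grip_force: 0.0
```

>>> carry_out --series "0 0 0 0;0 0 0 0;0 0 0 0;0 0 0 0;0 0 0 0;0 0 0 0;0 0 0 0" --jaw -1 --grip_force 80

```text
time: 23.68
tool_pos: [0.454, -0.4421, 0.0983]
tcp_rot: [2.231, 2.212, 0.0]
wrist_force: [0.7, -0.9, -1.2]
width: 0.269
grip_force: 79.6
```

>>> carry_out --series "0 0 0.01 0;0 0 0.02 0;0 0 0.015 0;0 0 0 0;0 0 0 0"

```text
time: 24.3
tool_pos: [0.4537, -0.4419, 0.1434]
tcp_rot: [2.231, 2.212, -0.0]
wrist_force: [-0.1, -0.1, -5.2]
width: 0.266
grip_force: 79.4
```

```bash
python3 - <<'E'
from h import *
s=bot.read_state(); print(s["time"],s["tool_pos"],yaw(),s["wrist_force"])
W,im=tops("wrist",save="w7.png");Z=W[...,2];X,Y=W[...,0],W[...,1]
m=(Z>.105)&(Z<.14)&(X<.53)&(Y<-.3)&(X>.38);print(rect_of(W[m]),np.median(W[m],0))
E
```

```text
24.3 [ 0.45367361 -0.44191273  0.14339681] -0.49 [-0.12691215 -0.0602161  -5.17251408]
[333. 258.] 54309 z 0.1848 (array([ 453.1, -440.7]), 98.8, 27.0, -0.3) [93. 94. 94.]
[286.  79.] 2830 z 0.0501 (array([ 475.8, -362.5]), 36.0, 30.0, -4.7) [249. 249. 250.]
(array([ 453.5, -439.2]), 76.3, 38.1, -0.8) [ 0.45434919 -0.42656599  0.12653014]
```

View pics/w7.png

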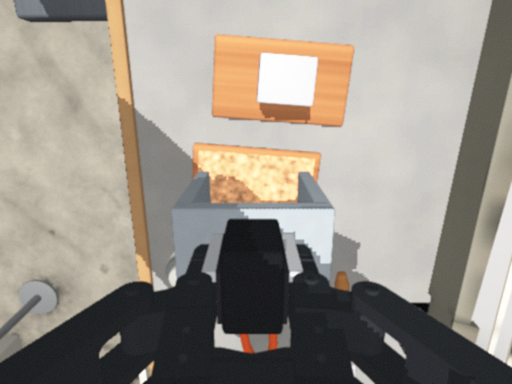

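>>> carry_out --series "0.011 0 0.01 -2;0.011 0 0 -2.2;0 0.03 0 0;0 0.03 0 0;0 0.0195 0 0;0 0 -0.02 0;0 0 -0.02 0;0 0 0 0;0 0 0 0"

```text
time: 25.48
tool_pos: [0.4755, -0.3631, 0.1127]
tcp_rot: [-2.311, -2.127, 0.0]
wrist_force: [-0.7, 0.5, -3.0]
width: 0.271
grip_force: 79.4
```

```bash
python3 - <<'E'
from h import *
s=bot.read_state(); print(s["time"],s["tool_pos"],yaw(),s["wrist_force"])
E
```

```text
25.475 [ 0.47554088 -0.36308785  0.11266761] -4.73 [-0.69694903  0.4935221  -2.97263225]
```

>>> carry_out --series "0 0 -0.008 0;0 0 -0.005 0;0 0 -0.0015 0;0 0 0 0;0 0 0 0;0 0 0 0;0 0 0 0;0 0 0 0;0 0 0 0;0 0 0 0;0 0 0 0;0 0 0 0"

```text
time: 26.98
tool_pos: [0.4758, -0.3625, 0.0988]
tcp_rot: [-2.31, -2.129, -0.0]
wrist_force: [-0.2, -0.3, -2.2]
width: 0.269
grip_force: 79.5
```

>>> carry_out --series "0 0 -0.001 0;0 0 0 0;0 0 0 0;0 0 0 0;0 0 0 0;0 0 0 0;0 0 0 0;0 0 0 0;0 0 0 0"

```text
time: 28.1
tool_pos: [0.4761, -0.3627, 0.0982]
tcp_rot: [2.31, 2.128, 0.0]
wrist_force: [-1.9, 1.4, 4.7]
width: 0.265
grip_force: 80.9
```

>>> carry_out --series "0 0 0.02 0;0 0 0.035 0;0 0.05 0 2;-0.004 0.055 0 2;-0.004 0.055 0 1.3;-0.004 0.055 0 0;0 0.0527 0 0;0 0 0 0;0 0 0 0"

```text
time: 29.22
tool_pos: [0.464, -0.095, 0.1531]
tcp_rot: [2.207, 2.234, -0.0]
wrist_force: [0.3, -0.6, -2.5]
width: 0.268
grip_force: 79.5
```

```bash
python3 - <<'E'
from h import *
s=bot.read_state(); print(s["time"],s["tool_pos"],yaw(),s["wrist_force"])
W,im=tops("wrist",save="w8.png");X,Y,Z=W[...,0],W[...,1],W[...,2]
m=(abs(Z-.057)<.004)&(X>.43)&(X<.5)&(Y<0)&(Y>-.14);print(m.sum(),rect_of(W[m]), np.percentile(W[m][:,1],99.5))
E
```

```text
29.225 [ 0.46396891 -0.09499456  0.15309354] 0.69 [ 0.26993805 -0.58789247 -2.50292249]
[356. 228.] 61055 z 0.1724 (array([465.3, -90.8]), 47.9, 46.4, 40.3) [128. 131. 131.]
2526 (array([466.1, -80.3]), 65.1, 35.0, -0.5) -0.06312463448397122
```

View pics/w8.png

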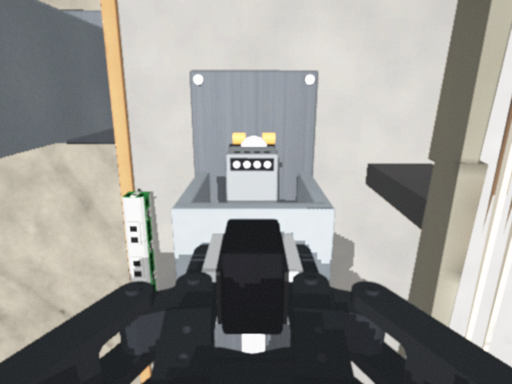

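>>> carry_out --series "0 0 -0.02 0;0 0 -0.02 0;0 0 -0.008 0;0 0 -0.003 0;0 0 -0.0005 0;0 0 0 0;0 0 0 0;0 0 0 0;0 0 0 0;0 0 0 0;0 0 0 0;0 0 0 0;0 0 0 0"

```text
time: 30.9
tool_pos: [0.4644, -0.0952, 0.1021]
tcp_rot: [2.208, 2.233, 0.0]
wrist_force: [-2.5, -2.4, 6.0]
width: 0.264
grip_force: 80.9
```

>>> carry_out --series "0 0 0 0;0 0 0 0;0 0 0.02 0;0 0 0.03 0;0.0002 -0.025 0 0;0.0002 -0.025 0 0;0 -0.025 0 0;0 0 0 0;0 0 0 0"

```text
time: 32.02
tool_pos: [0.464, -0.1692, 0.1506]
tcp_rot: [-2.209, -2.232, -0.001]
wrist_force: [0.3, 0.2, -3.6]
width: 0.271
grip_force: 79.5
```

>>> carry_out --series "0 0 -0.02 0;0 0 -0.02 0;0 0 -0.007 0;0 0 -0.003 0;0 0 0 0;0 0 0 0;0 0 0 0;0 0 0 0;0 0 0 0;0 0 0 0;0 0 0 0;0 0 0 0"

```text
time: 33.52
tool_pos: [0.4647, -0.1698, 0.1022]
tcp_rot: [2.21, 2.232, 0.001]
wrist_force: [-2.1, 2.9, 5.4]
width: 0.268
grip_force: 81.0
```

>>> carry_out --series "0 0 0 0;0 0 0 0;0 0 0.02 0;0 0 0.03 0;0.004 -0.045 0 -2;0.004 -0.05 0 -2;0.003 -0.05 0 -1.3;0 -0.0477 0 0;0 0 0 0;0 0 0 0"

```text
time: 34.78
tool_pos: [0.4746, -0.3624, 0.1502]
tcp_rot: [-2.31, -2.127, 0.0]
wrist_force: [-0.4, 1.0, -3.8]
width: 0.274
grip_force: 79.4
```

```bash
python3 - <<'E'
from h import *
s=bot.read_state(); print(s["time"],s["tool_pos"],yaw(),s["wrist_force"])
W,im=tops("wrist",save="w9.png");X,Y,Z=W[...,0],W[...,1],W[...,2]
m=(abs(Z-.065)<.004)&(X>.43)&(X<.5)&(Y<-.1)&(Y>-.25);print(m.sum(),rect_of(W[m]))
E
```

```text
34.775 [ 0.4745979  -0.36237085  0.15016346] -4.73 [-0.44364383  1.02151557 -3.7768233 ]
[362. 218.] 69132 z 0.1695 (array([ 474. , -363.2]), 58.3, 36.6, -5.2) [133. 135. 135.]
0 (array([0., 0.]), 0.0, 0.0, 0.0)
```

View pics/w9.png

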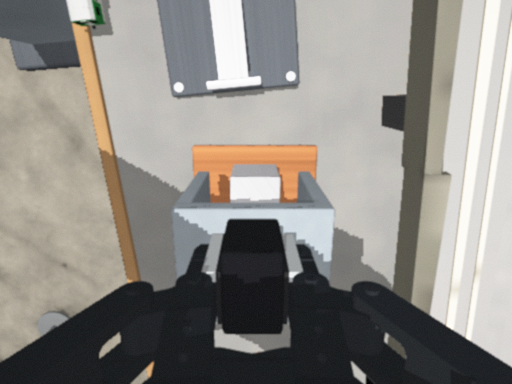

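Gauge is squarely over the block (block at 255,182 between the legs). Lower.

>>> carry_out --series "0.001 0 -0.02 0;0 0 -0.02 0;0 0 -0.008 0;0 0 -0.0035 0;0 0 -0.001 0;0 0 0 0;0 0 0 0;0 0 0 0;0 0 0 0;0 0 0 0;0 0 0 0;0 0 0 0;0 0 0 0;0 0 0 0;0 0 0 0"

```text
time: 36.7
tool_pos: [0.4762, -0.3625, 0.0988]
tcp_rot: [2.31, 2.129, 0.0]
wrist_force: [-0.0, -0.6, -2.7]
width: 0.272
grip_force: 79.7
```

>>> carry_out --series "0 0 -0.001 0;0 0 0 0;0 0 0 0;0 0 0 0;0 0 0 0;0 0 0 0;0 0 0 0;0 0 0 0;0 0 0 0;0 0 0 0"

```text
time: 37.95
tool_pos: [0.4764, -0.3626, 0.0982]
tcp_rot: [2.31, 2.129, 0.0]
wrist_force: [-1.5, 1.1, 6.2]
width: 0.27
grip_force: 80.9
```

>>> carry_out --series "0 0 0.02 0;0 0 0.035 0;0 -0.04 0 0;-0.01 -0.04 0 0;-0.0116 0 0 0;0 0 -0.02 0;0 0 -0.02 0;0 0 0 0;0 0 0 0"

```text
time: 39.08
tool_pos: [0.4548, -0.4418, 0.1121]
tcp_rot: [-2.309, -2.129, -0.0]
wrist_force: [0.7, -1.0, -3.5]
width: 0.269
grip_force: 79.3
```

```bash
python3 - <<'E'
from h import *
s=bot.read_state(); print(s["time"],s["tool_pos"],yaw(),s["wrist_force"])
E
```

```text
39.075 [ 0.45483631 -0.44176604  0.11211029] -4.63 [ 0.74982444 -1.03293989 -3.47127329]
```

>>> carry_out --series "0 0 -0.008 0;0 0 -0.005 0;0 0 -0.001 0;0 0 0 0;0 0 0 0;0 0 0 0"

```text
time: 39.83
tool_pos: [0.4547, -0.4427, 0.099]
tcp_rot: [2.31, 2.128, 0.0]
wrist_force: [-0.3, 0.7, -3.9]
width: 0.269
grip_force: 79.6
```

>>> carry_out --series "0 0 0 0;0 0 0 0;0 0 0 0;0 0 0 0;0 0 0.03 0;0 0 0.05 0;0 0.02 0.05 0;0 0.04 0.05 0;0 0.04 0.03 0;0 0 0 0;0 0 0 0" --jaw 1

```text
time: 41.2
tool_pos: [0.4544, -0.3436, 0.307]
tcp_rot: [-2.31, -2.129, 0.001]
wrist_force: [-0.5, 0.0, -0.4]
width: 0.996
grip_force: 0.0
```

```bash
python3 - <<'E'
from h import *
s=bot.read_state(); print(s["time"],s["tool_pos"],yaw(),s["wrist_force"])
W,im=tops("wrist",save="w10.png");X,Y,Z=W[...,0],W[...,1],W[...,2]
def show(n,m): 
    if m.sum()>20: print(n,m.sum(),np.median(W[m],0).round(4),rect_of(W[m]))
show("beam",(Z>.074)&(Z<.09)&(X<.53)&(Y<-.3)&(X>.38))
show("tall",(Z>.06)&(Z<.07)&(X<.5)&(Y>-.3)&(X>.43))
show("mid",(Z>.055)&(Z<.06)&(X<.5)&(Y>-.3)&(X>.43))
im,d,K,M=cam("top"); cv2.imwrite("pics/top2.png",cv2.resize(im[130:290,90:440],(800,366),interpolation=cv2.INTER_CUBIC))
E
```

```text
41.2 [ 0.45439121 -0.34360657  0.30703675] -4.66 [-0.47061306  0.04878538 -0.40438258]
[250.  12.] 917 z 0.0651 (array([ 464.1, -193.4]), 36.1, 18.7, -0.7) [163. 160. 157.]
[432. 150.] 47564 z 0.1476 (array([ 588.5, -380.2]), 336.2, 89.3, 88.5) [148. 159. 160.]
[271. 168.] 832 z 0.0501 (array([ 475.9, -361.9]), 34.7, 29.6, -4.4) [226. 225. 227.]
[260. 245.] 3033 z 0.117 (array([ 464.3, -446.2]), 43.7, 41.8, -4.8) [105. 101.  97.]
beam 1771 [ 0.4553 -0.4386  0.0811] (array([ 454.2, -444.4]), 75.9, 47.2, -5.0)
tall 738 [ 0.4635 -0.194   0.0651] (array([ 464.1, -193.4]), 36.1, 18.7, -0.7)
mid 35 [ 0.4634 -0.2024  0.0572] (array([ 464. , -202.3]), 34.1, 0.7, 0.3)
```

View pics/w10.png

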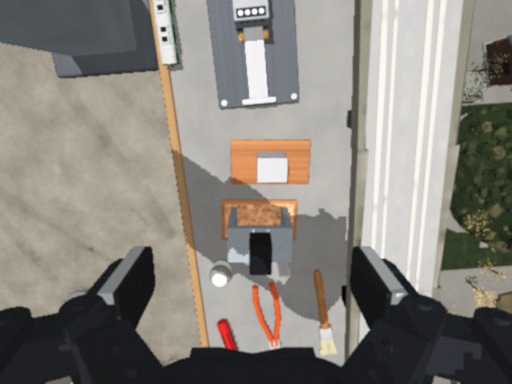

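View pics/top2.png

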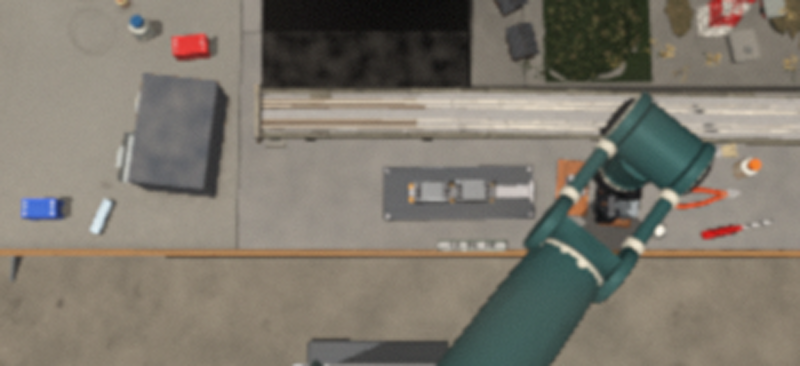

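```bash
python3 -c "
from workcell import bot
print(bot.finish_job())"
```

```text
the job is handed in; nothing more can be done
None
```

The job is handed in, at about 41 s of the 210 s on the clock. The tall (56 mm) module is clicked in at the middle place and the middle (48 mm) one at the near place; I saw no low module. I took the readings in the order block, middle, tall, block, and in the last pictures the gauge stood on its rest and both modules sat on the rail. The verdict was not shown.

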